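Sort filled balm pots from empty ones by weight and restock the entrance organiser

ROBOT

A 6-joint arm with a two-finger parallel gripper is mounted at the origin on the work surface. World frame = base frame: x ahead of the robot, y to its left, z up, the work surface at z = 0. Lengths are in m, angles in rad, forces in N, time in s.
With the tool pointing down it reaches from about 0.325 to 0.9 m from the base axis. Payload 6.1 kg.
Tool frame: the origin (TCP) lies on the centre line of the jaws, within the pads' length; the fingertips stand 19 mm ahead of it and the grasp point (between the pads) is the TCP; z points along the fingers, y is the line along which they close (so a half turn about z gives the same grasp; the last joint's range is limited). The gripper opens to 85 mm and grips with 20 to 120 N. Pads are 22 mm wide; open, the fingers measure 114 mm over their backs; the gripper's body (76 mm by 85 mm) begins 54 mm behind the grasp point. The pads swing forward as they close: fully open they stand 13 mm farther back than shut.
Start: joints at [-1.425, 0.22, 1.526, -0, 1.395, -0.126], TCP at [0.168, -0.602, 0.25] pointing down, gripper open.
Joint ranges: [-2.98, 2.98], [-0.91, 2.08], [0.09, 2.57], [-1.24, 4.39], [0.2, 2.65], [-2.68, 2.68]. Speed limits (rad/s): [2.57, 2.57, 3.01, 3.14, 3.14, 3.14].

INTERFACE

Orientations are given as a unit quaternion [x, y, z, w].
In Python, from workcell import sense, capture, close_job gives the robot as it stands.
- The arm moves only by the tool apply_moves, never from a script. Its argument "increments" is a list of rows, each a list of 5 numbers: the opening, from 0 (shut) to 1 (fully open), then the shift along the tool's x, y, z in units of 40 mm (1.0 is 40 mm), then the turn about the tool's z in units of 8 degrees (1.0 is 8 degrees). A call has 1 to 8 rows; each row shifts and turns the commanded pose from where the row before left it, along the tool's axes as they then stand; what a row does not reach is not made up. A row lasts 1/10 s, in which the tool goes at most 50 mm and 8.59 degrees, less where a joint would pass 70% of its speed; a pose out of reach is approached as far as the arm can. A call is refused whole if a number of a shift passes 1 or a number of a turn 1, either way. A call with a gripper value outside its range is refused whole. The fingers move at their own pace and stop on an object; "newtons" is the grip in N (left out, the last holds). Time passes only in rows, so rows that do not move let the fingers close. It gives the time, the measured TCP pose, the force, the opening and the grip force at its end, in the units of the state.
- sense(): the state, without advancing time (a new reading comes with each control period).
- capture(name): name is "side" or "top" or "wrist"; returns a dict with "pixels" (480x640x3 uint8, blue, green, red), "depth" (480x640 float32, m along the optical axis (not along the pixel's ray), 0 where there is no reading), "fx", "fy", "cx", "cy" (pixels), "k1" (the pictures are not rectified: a ray, as slopes to the right and down, at radius r is drawn at 1 + k1 r^2 times it, then the intrinsics apply), "position" and "orientation" of the camera in the world. Camera axes: x right, y down, z forward; pixel columns grow to the right and rows downward; lengths in m; the calibration is good to about 2 mm. A picture is of the moment at which its call begins.
- close_job(): hands the job in; it is judged then, once.
The state is a dict: "t": time; "joints": joint angles; "joint_vel": joint speeds; "tau": joint torques, N m; "eef_pos": TCP position; "orientation": TCP orientation; "contact_force": force on the tool from outside, world axes, zero at the start; "wrist_torque": the same for the moment, N m; "gripper_width": finger opening in m; "grasp_force": force on a finger pad.
Only numpy, scipy, OpenCV 4.12 (cv2) and the standard library are available. Lean on these libraries where they do the work, as an engineer would, in place of code of your own. Each camera call takes 0.05 s, during which the arm holds its last target. There are 200 camera calls.

TASK

Restock the entrance organiser: lift each pink balm pot to feel whether it is filled or empty, set the filled ones gently upright on the organiser's raised shelf, and stand the empty ones upright in the aluminium refill tray. Leave the organiser turned to face front: the shelf at the back, on the far side from the robot, and square to the bench, with the brush, comb and ring dish still lying in front of it. Leave the mirror and the tea-light where they are.

Things in the scene. Friction and masses are not known exactly. Their poses are not given: they have to be found in the camera images.
- pot_a: closed balm pot of pale pink silicone with a thin aluminium band, upright cylinder 58 mm in diameter, 70 mm high; all pots look alike. A filled one weighs 200 to 290 g, an empty one 60 to 85 g. Origin: centre of its underside, z up the pot. May be absent (None)
- pot_b: closed balm pot of pale pink silicone with a thin aluminium band, upright cylinder 58 mm in diameter, 70 mm high; all pots look alike. A filled one weighs 200 to 290 g, an empty one 60 to 85 g. Origin: centre of its underside, z up the pot. May be absent (None)
- pot_c: closed balm pot of pale pink silicone with a thin aluminium band, upright cylinder 58 mm in diameter, 70 mm high; all pots look alike. A filled one weighs 200 to 290 g, an empty one 60 to 85 g. Origin: centre of its underside, z up the pot. May be absent (None)
- pot_d: closed balm pot of pale pink silicone with a thin aluminium band, upright cylinder 58 mm in diameter, 70 mm high; all pots look alike. A filled one weighs 200 to 290 g, an empty one 60 to 85 g. Origin: centre of its underside, z up the pot. May be absent (None)
- pot_e: closed balm pot of pale pink silicone with a thin aluminium band, upright cylinder 58 mm in diameter, 70 mm high; all pots look alike. A filled one weighs 200 to 290 g, an empty one 60 to 85 g. Origin: centre of its underside, z up the pot. May be absent (None)
- pot_f: closed balm pot of pale pink silicone with a thin aluminium band, upright cylinder 58 mm in diameter, 70 mm high; all pots look alike. A filled one weighs 200 to 290 g, an empty one 60 to 85 g. Origin: centre of its underside, z up the pot. May be absent (None)
- organiser: fixed foot of the rotating organiser (it does not turn; ignore its yaw), origin on the turntable's vertical axis, on the bench. Above it turns a round bamboo plate 350 mm in diameter, top 26 mm above the bench, carrying the shelf and, in the middle, an upright column with the handle. It swivels either way with light friction (0.06 N m) and stays where left
- shelf_mid (a point): middle of the top of the organiser's raised shelf, a straight bamboo board 260 x 80 mm, top 105 mm above the bench, 98 mm from the turntable's axis; it turns with the plate. x points level from that axis out to the shelf's back edge, where an aluminium rail stands 17 mm above the shelf, 37 mm from the middle; y along the shelf, z up. Facing front, x is world +x
- handle (a point): centre of the organiser's carrying handle, on the turntable's axis 200 mm above the bench: an aluminium bar 86 mm long (along this point's y, parallel to the shelf), 16 mm thick, 26 mm high, on a 13 mm round column. Turning it turns the plate and shelf
- tray: open aluminium refill tray standing loose on the bench, 300 mm (its x) by 150 mm (its y), walls 30 mm high and 6 mm thick; origin at the centre of its underside
- tray_in (a point): centre of the refill tray's inner floor, about 6 mm above the bench; axes as the tray: x along its length
- nail_brush: chrome nail brush with white bristles, 90 x 36 mm, 40 mm high with its grip, lying loose on the front half of the turntable plate; origin under its centre. Rides along
- comb: black plastic comb, 150 x 32 x 5 mm, lying loose near the front edge of the turntable plate; origin under its centre. Rides along
- ring_dish: white ceramic ring dish, 74 mm in diameter, 35 mm high with its middle cone, loose on the front half of the turntable plate; origin under its centre. Rides along
- mirror: small round mirror in aluminium, 66 mm in diameter, 10 mm thick, lying flat on the bench among the pots; origin at the centre of its underside. Not to be moved
- tealight: glass tea-light holder, 60 mm in diameter, 40 mm high, standing among the pots; origin at the centre of its underside. Not to be moved
- bench_mid (a point): a point on top of the white bench, 0.5 m straight ahead of the robot; its axes are the world's (and the bench's edges'): x away from the robot, y to its left, z up
Mind the look-alikes: they are no part of the job. What is shaped like the pot_d but blue or yellow is not meant.

How it is judged:
By the outcome, as a careful person would: the job done as asked, in the order asked, and still so for the second after the job is handed in, with the robot touching nothing.
Of pot_a, pot_b, pot_c, pot_d, pot_e, pot_f only 5 to 6 are there at a start; the rules pass over those that are not, and their reading is None.
At some moment in a run one of pot_a, pot_b, pot_c, pot_d, pot_e, pot_f may be knocked a few centimetres aside while the robot is not near it.
It also fails if it takes over 210 s, if anything falls off the work surface, if the arm or the gripper's body presses on something with over 40 N, if the wrist force passes 120 N, or if a joint passes its speed limit or range.

## Working session

There is one attempt and no reset: what is moved stays moved. The work goes in short steps, Python scripts to look and compute and a tool call to move; the robot and the scene stay as the last step left them, time stands still between calls to the robot, and variables do not carry over. Pictures are saved under pics/ and viewed, at most 14 in all, crops included, and the job is handed in when it is done.

Besides the shell and the picture viewer there is one more tool, called after "Call:" in YAML: its name, and indented under it one key for each argument. apply_moves: Moves the arm, as the interface text tells. Its arguments: {"type":"object","properties":{"increments":{"type":"array","items":{"type":"array","items":{"type":"number"}}},"newtons":{"type":"number"}},"required":["increments"]}

```bash
ls; mkdir -p pics; cat > h.py <<'E'
import numpy as np, cv2
from scipy.spatial.transform import Rotation as R
from workcell import sense, capture
def snap(n,f=None):
    c=capture(n)
    if f: cv2.imwrite('pics/'+f,c['pixels'])
    return c
def ray(c,u,v):
    x=(np.asarray(u,float)-c['cx'])/c['fx'];y=(np.asarray(v,float)-c['cy'])/c['fy']
    a,b=x.copy(),y.copy()
    for _ in range(10):
        s=1+c['k1']*(a*a+b*b);a=x/s;b=y/s
    d=np.stack([a,b,np.ones_like(a)],-1)
    return R.from_quat(c['orientation']).apply(d.reshape(-1,3)).reshape(d.shape)
def onplane(c,u,v,z):
    d=ray(c,u,v);p=np.array(c['position']);return p+d*((z-p[2])/d[...,2])[...,None]
def cloud(c):
    v,u=np.mgrid[0:480,0:640];return np.array(c['position'])+ray(c,u,v)*c['depth'][...,None]
E
python3 - <<'E'
from h import *
for n in('top','side'):
    c=snap(n,n+'1.png');print(n,c['position'],c['orientation'],c['fx'],c['cx'],c['cy'],c['k1'])
s=sense();print(s)
E
```

```text
pics
top [ 0.34041609 -0.00306914  1.50789761] [ 0.71333564 -0.69826511  0.04376494 -0.04077656] 607.9661384627311 321.35320115049814 231.78507708928424 -0.15811129682099448
side [0.4118147  0.64336533 0.81736029] [-0.08700208  0.92387748 -0.37183398  0.02491057] 534.4269457029114 318.0057526186294 241.7397191423174 -0.04910583333711847
{'t': 0.1, 'joints': array([-1.42509637e+00,  2.21156102e-01,  1.52750783e+00,  3.94375271e-05,
        1.39470039e+00, -1.26095086e-01]), 'joint_vel': array([ 3.94923341e-05, -3.09586413e-03, -2.65006240e-03, -3.78446965e-04,
        1.60745232e-03, -1.11014324e-04]), 'tau': array([ 1.04024439e-03, -4.98245859e+01, -3.90546441e+01, -3.21053985e-04,
        5.73932964e-03, -2.27621229e-05]), 'eef_pos': array([ 0.16772396, -0.6015402 ,  0.24929724]), 'orientation': array([ 9.90780216e-01,  1.35476119e-01,  1.07266048e-05, -8.85983675e-04]), 'contact_force': array([-0.51781195,  0.06670393,  0.39258625]), 'wrist_torque': array([-0.0615353 ,  0.04529203,  0.00218716]), 'grasp_force': 0.0, 'gripper_width': 0.08520780697234219}
```

View pics/top1.png

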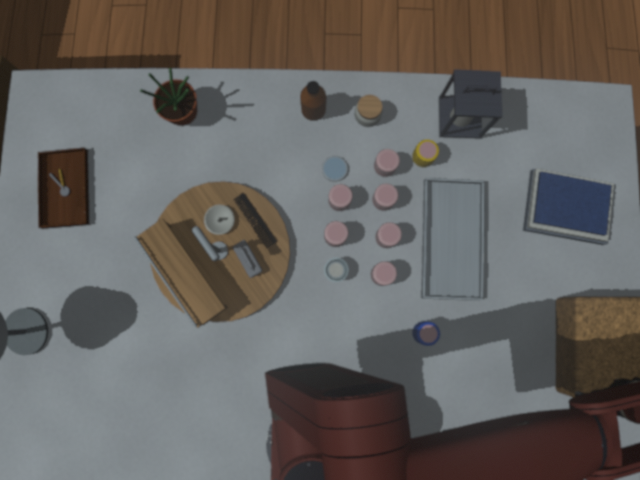

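View pics/side1.png

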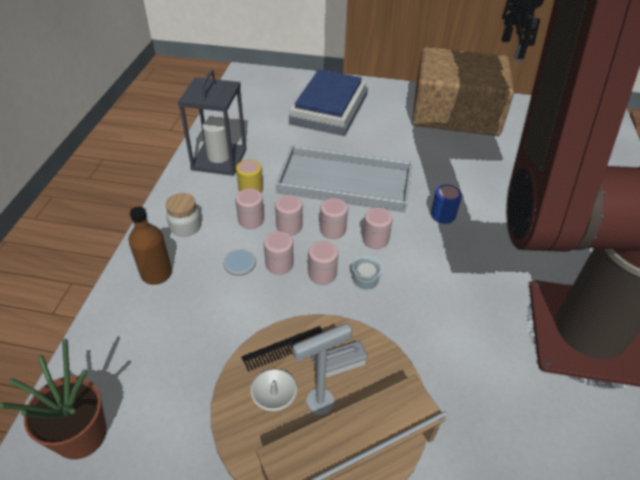

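Top view: six pink pots at (387,161), (386,196), (340,196), (336,233), (389,235) and (385,272). The look-alikes are the yellow pot (427,152), the blue pot (427,332), and the bamboo-lid jar (369,109). The mirror is at (335,168), the tea-light at (337,268), and the tray at (455,238). The turntable is at (222,251) with its shelf to the lower left. The handle runs from (195,230) to (228,265).

```bash
cat >> h.py <<'E'
def pots(c,zmin=.055,zmax=.085,z=.07,p=None):
    hsv=cv2.cvtColor(c['pixels'],cv2.COLOR_BGR2HSV)
    m=((hsv[...,0]>165)|(hsv[...,0]<6))&(hsv[...,1]>35)&(hsv[...,2]>70)
    p=cloud(c) if p is None else p
    m&=(p[...,2]>zmin)&(p[...,2]<zmax)&(c['depth']>0)
    n,l,s,ce=cv2.connectedComponentsWithStats(m.astype(np.uint8))
    o=[]
    for i in range(1,n):
        if s[i,4]<60: continue
        k=l==i;(cc,r)=cv2.minEnclosingCircle(p[k][:,:2].astype(np.float32))
        o.append((ce[i].round(0),s[i,4],onplane(c,*[np.array(t) for t in ce[i]],np.median(p[k][:,2])).round(4),round(r,4)))
    return o
def rect(q):
    r=cv2.minAreaRect(q[:,:2].astype(np.float32)*1000);return np.round(r[0],1),np.round(r[1],1),round(r[2],1)
def shelf(c,p=None):
    p=cloud(c) if p is None else p
    H=(p[...,2]>.185)&(p[...,2]<.22)&(p[...,0]<.75)&(p[...,1]>.05)&(p[...,1]<.45)&(p[...,0]>.2)
    S=(p[...,2]>.098)&(p[...,2]<.112)&(p[...,0]<.75)&(p[...,1]>.05)&(p[...,1]<.6)&(p[...,0]>.2)
    out=[]
    for m in(H,S):
        n,l,s,_=cv2.connectedComponentsWithStats(m.astype(np.uint8))
        i=1+np.argmax(s[1:,4]);out.append((rect(p[l==i]),s[i,4]))
    return out
E
python3 - <<'E'
from h import *
c=snap('top');p=cloud(c)
for o in pots(c,p=p):print(o)
print(shelf(c,p))
P=(p[...,2]>.02)&(p[...,2]<.032)&(p[...,1]>.05)&(p[...,1]<.5)&(abs(p[...,0]-.3)<.25)
(cc,r)=cv2.minEnclosingCircle(p[P][:,:2].astype(np.float32));print('plate',cc,r)
T=(p[...,2]>.024)&(p[...,2]<.037)&(p[...,1]<-.2)&(p[...,1]>-.47)&(abs(p[...,0]-.3)<.25)
print('tray',rect(p[T]),T.sum())
for u,v in((335,168),(337,268),(248,261),(219,220),(256,220),(427,152),(427,332),(369,109)):print(u,v,p[v,u].round(3))
E
```

```text
(array([427., 150.]), np.int32(157), array([ 0.7211, -0.2622,  0.0703]), 0.0186)
(array([388., 159.]), np.int32(246), array([ 0.6935, -0.1644,  0.0706]), 0.0233)
(array([340., 195.]), np.int32(253), array([ 0.6031, -0.0507,  0.0703]), 0.023)
(array([386., 194.]), np.int32(255), array([ 0.6071, -0.1609,  0.0706]), 0.0231)
(array([336., 232.]), np.int32(251), array([ 0.5135, -0.0419,  0.0707]), 0.0225)
(array([389., 234.]), np.int32(261), array([ 0.5126, -0.1697,  0.0706]), 0.0232)
(array([385., 272.]), np.int32(258), array([ 0.4194, -0.1592,  0.0704]), 0.0223)
[((array([467.5, 243.5]), array([86.2, 17.3]), 35.9), np.int32(305)), ((array([409.2, 320.4]), array([262.7,  79.7]), 36.8), np.int32(3611))]
plate (0.3071110248565674, 0.24379359185695648) 0.2865164279937744
tray (array([ 402.8, -329.1]), array([164.4, 306.1]), 84.7) 564
335 168 [ 0.684 -0.039  0.006]
337 268 [ 0.43  -0.047  0.029]
248 261 [0.441 0.167 0.058]
219 220 [0.539 0.242 0.05 ]
256 220 [0.544 0.154 0.029]
427 152 [ 0.715 -0.261  0.07 ]
427 332 [ 0.281 -0.261  0.073]
369 109 [ 0.82  -0.118  0.07 ]
```

```bash
cat >> h.py <<'E'
def yaw(s): 
    x=R.from_quat(s['orientation']).apply([1,0,0]);return np.degrees(np.arctan2(x[1],x[0]))
def plan(pos,psi,tgt,tpsi,op,n=None,smax=1.0):
    # psi: heading of tool x, deg; tool z down. rows printed rounded, chain simulated
    pos=np.array(pos,float);tgt=np.array(tgt,float)
    n=n or int(np.ceil(max(np.linalg.norm(tgt-pos)/.04/smax,abs(tpsi-psi)/8)))
    rows=[]
    for i in range(n):
        d=(tgt-pos)/(n-i);a=np.radians(psi)
        t=np.array([d[0]*np.cos(a)+d[1]*np.sin(a),d[0]*np.sin(a)-d[1]*np.cos(a),-d[2]])/.04
        t=t.round(2);w=round(-(tpsi-psi)/(n-i)/8,2)
        rows.append([op,*[float(k) for k in t],w])
        t=t*.04;pos=pos+[t[0]*np.cos(a)+t[1]*np.sin(a),t[0]*np.sin(a)-t[1]*np.cos(a),-t[2]];psi-=8*w
    for i in range(0,n,8):print(rows[i:i+8])
    return pos,psi
E
python3 - <<'E'
from h import *
s=sense();print(yaw(s),plan(s['eef_pos'],yaw(s),[.4675,.2435,.285],216.8,1,n=26))
E
```

```text
[[1, 0.5, -0.71, -0.03, np.float64(-0.97)], [1, 0.59, -0.63, -0.03, np.float64(-0.97)], [1, 0.67, -0.55, -0.03, np.float64(-0.97)], [1, 0.73, -0.45, -0.03, np.float64(-0.97)], [1, 0.79, -0.35, -0.03, np.float64(-0.97)], [1, 0.83, -0.24, -0.04, np.float64(-0.97)], [1, 0.85, -0.13, -0.03, np.float64(-0.97)], [1, 0.86, -0.01, -0.04, np.float64(-0.97)]]
[[1, 0.86, 0.11, -0.03, np.float64(-0.97)], [1, 0.83, 0.22, -0.04, np.float64(-0.97)], [1, 0.79, 0.33, -0.03, np.float64(-0.97)], [1, 0.74, 0.44, -0.04, np.float64(-0.97)], [1, 0.68, 0.53, -0.03, np.float64(-0.97)], [1, 0.6, 0.62, -0.04, np.float64(-0.96)], [1, 0.51, 0.69, -0.03, np.float64(-0.97)], [1, 0.41, 0.76, -0.04, np.float64(-0.96)]]
[[1, 0.31, 0.81, -0.03, np.float64(-0.97)], [1, 0.2, 0.84, -0.04, np.float64(-0.96)], [1, 0.08, 0.86, -0.03, np.float64(-0.97)], [1, -0.04, 0.86, -0.04, np.float64(-0.96)], [1, -0.15, 0.85, -0.03, np.float64(-0.97)], [1, -0.26, 0.82, -0.04, np.float64(-0.96)], [1, -0.37, 0.78, -0.03, np.float64(-0.97)], [1, -0.47, 0.72, -0.04, np.float64(-0.96)]]
[[1, -0.56, 0.65, -0.03, np.float64(-0.97)], [1, -0.65, 0.57, -0.04, np.float64(-0.96)]]
15.57268034006867 (array([0.46736798, 0.24353279, 0.28503322]), np.float64(216.7726803400687))
```

Call:
apply_moves:
  increments:
    - [1,0.5,-0.71,-0.03,-0.97]
    - [1,0.59,-0.63,-0.03,-0.97]
    - [1,0.67,-0.55,-0.03,-0.97]
    - [1,0.73,-0.45,-0.03,-0.97]
    - [1,0.79,-0.35,-0.03,-0.97]
    - [1,0.83,-0.24,-0.04,-0.97]
    - [1,0.85,-0.13,-0.03,-0.97]
    - [1,0.86,-0.01,-0.04,-0.97]

```text
t: 0.95
eef_pos: [0.2601, -0.3402, 0.2604]
orientation: [0.777, 0.629, 0.0, -0.0]
contact_force: [1.0, -0.1, 0.8]
gripper_width: 0.0855
grasp_force: 0.0
```

Call:
apply_moves:
  increments:
    - [1,0.86,0.11,-0.03,-0.97]
    - [1,0.83,0.22,-0.04,-0.97]
    - [1,0.79,0.33,-0.03,-0.97]
    - [1,0.74,0.44,-0.04,-0.97]
    - [1,0.68,0.53,-0.03,-0.97]
    - [1,0.6,0.62,-0.04,-0.96]
    - [1,0.51,0.69,-0.03,-0.97]
    - [1,0.41,0.76,-0.04,-0.96]

```text
t: 1.75
eef_pos: [0.3522, -0.0806, 0.2719]
orientation: [0.343, 0.939, -0.0, 0.0]
contact_force: [1.0, -0.2, -0.2]
gripper_width: 0.0853
grasp_force: 0.0
```

Call:
apply_moves:
  increments:
    - [1,0.31,0.81,-0.03,-0.97]
    - [1,0.2,0.84,-0.04,-0.96]
    - [1,0.08,0.86,-0.03,-0.97]
    - [1,-0.04,0.86,-0.04,-0.96]
    - [1,-0.15,0.85,-0.03,-0.97]
    - [1,-0.26,0.82,-0.04,-0.96]
    - [1,-0.37,0.78,-0.03,-0.97]
    - [1,0,0,0,0]

```text
t: 2.55
eef_pos: [0.4333, 0.1488, 0.2813]
orientation: [-0.122, 0.992, 0.001, -0.0]
contact_force: [0.2, -0.2, -0.3]
gripper_width: 0.0855
grasp_force: 0.0
```

```bash
python3 - <<'E'
from h import *
s=sense();print(s['t'],s['eef_pos'],s['orientation'],s['joints'],yaw(s))
c=snap('wrist','w1.png');p=cloud(c)
H=(p[...,2]>.195)&(p[...,2]<.225)
print(rect(p[H]),H.sum(),np.median(p[H][:,2]))
plan(s['eef_pos'],yaw(s)%360,[.4675,.2435,.285],216.8,1,n=5)
E
```

```text
2.55 [0.43330976 0.14878115 0.28132672] [-1.22368973e-01  9.92484472e-01  6.37531688e-04 -2.67823399e-05] [ 1.57440767e-01 -2.11146581e-01  1.90146454e+00  1.28532316e-03
  1.45128401e+00 -1.65886175e+00] -165.94231578208033
(array([442.6, 223.6]), array([23.9, 16. ]), 35.6) 839 0.2083777080547157
[[1, -0.28, 0.42, -0.02, np.float64(-0.57)], [1, -0.31, 0.39, -0.02, np.float64(-0.57)], [1, -0.34, 0.37, -0.02, np.float64(-0.57)], [1, -0.38, 0.34, -0.02, np.float64(-0.57)], [1, -0.4, 0.31, -0.01, np.float64(-0.56)]]
```

Call:
apply_moves:
  increments:
    - [1,-0.28,0.42,-0.02,-0.57]
    - [1,-0.31,0.39,-0.02,-0.57]
    - [1,-0.34,0.37,-0.02,-0.57]
    - [1,-0.38,0.34,-0.02,-0.57]
    - [1,-0.4,0.31,-0.01,-0.56]
    - [1,0,0,0,0]
    - [1,0,0,0,0]

```text
t: 3.3
eef_pos: [0.4676, 0.2393, 0.2847]
orientation: [-0.311, 0.95, -0.0, -0.001]
contact_force: [0.2, 0.3, 0.2]
gripper_width: 0.0852
grasp_force: 0.0
```

```bash
python3 - <<'E'
from h import *
s=sense();print(s['eef_pos'],yaw(s)%360)
c=snap('wrist','w2.png');p=cloud(c)
H=(p[...,2]>.195)&(p[...,2]<.225)
print(rect(p[H]),H.sum())
E
```

```text
[0.46755735 0.23932768 0.28474973] 216.22105216835442
(array([466.9, 242.7]), array([85.4, 16. ]), 37.2) 4862
```

View pics/w2.png

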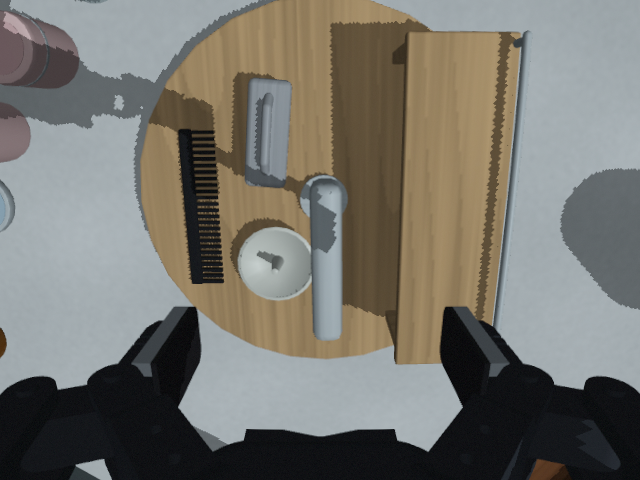

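The wrist view shows the handle at (327,260), and the comb (200,207), brush (268,132) and dish (275,263) in front of it. The shelf is at (455,200) and nothing is in the fingers' way.

Call:
apply_moves:
  increments:
    - [1,-0.04,0.08,0,-0.12]
    - [1,0,0,0.8,0]
    - [1,0,0,0.8,0]
    - [1,0,0,0.5,0]
    - [1,0,0,0,0]
    - [0.4,0,0,0,0]
    - [0.4,0,0,0,0]
    - [0.3,0,0,0,0]
  newtons: 30

```text
t: 4.15
eef_pos: [0.4682, 0.2441, 0.203]
orientation: [-0.32, 0.947, 0.0, 0.002]
contact_force: [0.4, -0.8, -0.5]
gripper_width: 0.0435
grasp_force: 0.0
```

Call:
apply_moves:
  increments:
    - [0,0,0,0,0]
    - [0,0,0,0,0]
    - [0,0,0,0,0]
    - [0,0,0,0,0]
  newtons: 30

```text
t: 4.55
eef_pos: [0.468, 0.2436, 0.2021]
orientation: [-0.32, 0.947, -0.0, 0.001]
contact_force: [0.7, -3.3, 6.6]
gripper_width: 0.0155
grasp_force: 34.0
```

Call:
apply_moves:
  increments:
    - [0,0,0,0,0.25]
    - [0,0,0,0,0.45]
    - [0,0,0,0,0.6]
    - [0,0,0,0,0.6]
    - [0,0,0,0,0.6]
    - [0,0,0,0,0.6]
    - [0,0,0,0,0.6]
    - [0,0,0,0,0.6]

```text
t: 5.35
eef_pos: [0.4681, 0.2433, 0.2021]
orientation: [-0.024, 1.0, -0.0, 0.001]
contact_force: [0.6, -5.4, 5.6]
gripper_width: 0.0156
grasp_force: 34.0
```

Call:
apply_moves:
  increments:
    - [0,0,0,0,0.6]
    - [0,0,0,0,0.6]
    - [0,0,0,0,0.6]
    - [0,0,0,0,0.6]
    - [0,0,0,0,0.6]
    - [0,0,0,0,0.6]
    - [0,0,0,0,0.6]
    - [0,0,0,0,0.6]

```text
t: 6.15
eef_pos: [0.468, 0.243, 0.2021]
orientation: [0.306, 0.952, -0.0, 0.001]
contact_force: [0.5, -5.7, 6.8]
gripper_width: 0.0154
grasp_force: 34.1
```

Call:
apply_moves:
  increments:
    - [0,0,0,0,0.6]
    - [0,0,0,0,0.6]
    - [0,0,0,0,0.6]
    - [0,0,0,0,0.6]
    - [0,0,0,0,0.6]
    - [0,0,0,0,0.6]
    - [0,0,0,0,0.6]
    - [0,0,0,0,0.6]

```text
t: 6.95
eef_pos: [0.4677, 0.2428, 0.2021]
orientation: [0.602, 0.798, -0.001, 0.001]
contact_force: [-0.6, -8.0, 7.6]
gripper_width: 0.0157
grasp_force: 34.3
```

Call:
apply_moves:
  increments:
    - [0,0,0,0,0.6]
    - [0,0,0,0,0.6]
    - [0,0,0,0,0.5]
    - [0,0,0,0,0.3]
    - [0,0,0,0,0]
    - [0,0,0,0,0]
    - [0,0,0,0,0]

```text
t: 7.65
eef_pos: [0.4676, 0.2428, 0.2021]
orientation: [0.706, 0.708, -0.001, 0.001]
contact_force: [-1.3, -7.4, 7.6]
gripper_width: 0.0156
grasp_force: 34.4
```

```bash
python3 - <<'E'
from h import *
s=sense();print(s['t'],s['eef_pos'],yaw(s)%360,s['contact_force'],s['wrist_torque'],s['joints'])
c=snap('top','top2.png');p=cloud(c);print(shelf(c,p))
for o in pots(c,p=p):print(o)
E
```

```text
7.65 [0.46758191 0.2427743  0.20207468] 90.1152830081989 [-1.2971935  -7.36262544  7.58236976] [-1.07999006  0.28535731 -0.00358689] [ 0.33048028  0.02611812  1.83224278 -0.00229199  1.28335436  0.3291175 ]
[((array([466.6, 210.1]), array([18.3, 14.4]), 89.8), np.int32(71)), ((array([563.6, 197.1]), array([ 78.8, 166.7]), 1.5), np.int32(2040))]
(array([427., 150.]), np.int32(160), array([ 0.7209, -0.2623,  0.0703]), 0.019)
(array([388., 159.]), np.int32(251), array([ 0.6936, -0.1643,  0.0707]), 0.0226)
(array([340., 195.]), np.int32(257), array([ 0.6038, -0.0503,  0.0706]), 0.0227)
(array([386., 194.]), np.int32(266), array([ 0.6072, -0.1609,  0.0705]), 0.0235)
(array([393., 232.]), np.int32(123), array([ 0.5171, -0.1784,  0.071 ]), 0.0206)
```

Call:
apply_moves:
  increments:
    - [0.5,0,0,0,0]
    - [0.5,0,0,0,0]
    - [0.5,0,0,0,0]
    - [0.6,0,0,-0.7,0]
    - [0.8,0,0,-0.7,0]
    - [0.85,0,0,-0.7,0]

```text
t: 8.3
eef_pos: [0.4668, 0.2441, 0.2855]
orientation: [0.706, 0.708, -0.0, -0.0]
contact_force: [0.5, 0.7, -0.3]
gripper_width: 0.0724
grasp_force: 0.0
```

Call:
apply_moves:
  increments:
    - [0.85,-0.7,0.3,0,0]
    - [0.85,-0.9,0.4,0,0]
    - [0.85,-0.9,0.4,0,0]
    - [0.85,-0.9,0.4,0,0]
    - [0.85,-0.9,0.4,0,0]
    - [0.85,-0.9,0.4,0,0]
    - [0.85,-0.9,0.4,0,0]
    - [0.85,-0.9,0.4,0.4,0]

```text
t: 9.1
eef_pos: [0.5937, -0.0373, 0.2712]
orientation: [0.706, 0.708, 0.001, 0.002]
contact_force: [0.2, -0.1, 0.9]
gripper_width: 0.0724
grasp_force: 0.0
```

Call:
apply_moves:
  increments:
    - [0.85,-0.3,0.3,0.8,0]
    - [0.85,0,0,0.8,0]
    - [0.85,0,0,0,0]
    - [0.85,0,0,0,0]

```text
t: 9.5
eef_pos: [0.6034, -0.0473, 0.2047]
orientation: [0.706, 0.708, -0.0, -0.001]
contact_force: [0.3, -0.1, -0.2]
gripper_width: 0.0727
grasp_force: 0.0
```

```bash
cat >> h.py <<'E'
def fz(n=5):
    f=[]
    for _ in range(n):
        capture('side');f.append(sense()['contact_force'])
    return np.mean(f,0).round(2),np.std(f,0).round(2)
E
python3 - <<'E'
from h import *
s=sense();print(s['t'],s['eef_pos'],yaw(s)%360,s['gripper_width'])
c=snap('wrist','w3.png')
for o in pots(c):print(o)
c=snap('top','top3.png');print(shelf(c))
print(fz())
E
```

```text
9.5 [ 0.60339481 -0.04734996  0.20467226] 90.14755999049032 0.07269125856942191
(array([183., 223.]), np.int32(3054), array([ 0.5141, -0.0425,  0.0705]), 0.0213)
(array([321., 236.]), np.int32(3048), array([ 0.6042, -0.0511,  0.0704]), 0.0212)
(array([ 74., 362.]), np.int32(736), array([ 0.4213, -0.1491,  0.0704]), 0.0212)
(array([326., 381.]), np.int32(2215), array([ 0.608 , -0.1616,  0.0704]), 0.0232)
(array([426., 390.]), np.int32(553), array([ 0.6818, -0.1695,  0.0704]), 0.0196)
(array([215., 394.]), np.int32(684), array([ 0.5251, -0.1736,  0.0705]), 0.0188)
[((array([467.4, 243.1]), array([84.7, 16.4]), 89.8), np.int32(313)), ((array([563.8, 243.9]), array([ 79.5, 260.1]), 0.9), np.int32(3433))]
(array([ 0.06, -0.6 , -0.5 ]), array([0.6 , 0.49, 0.42]))
```

View pics/w3.png

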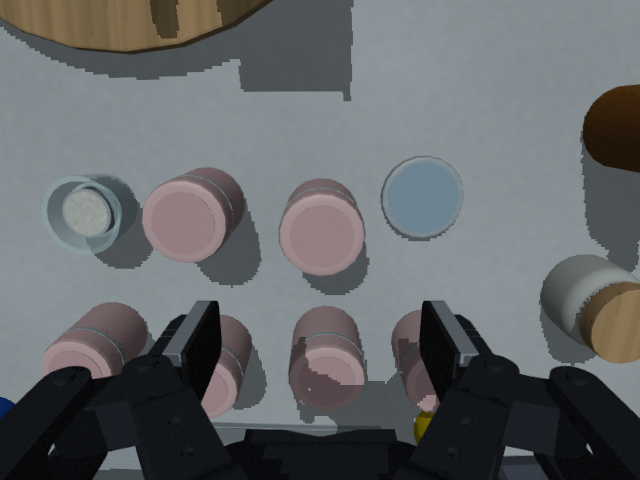

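View pics/top3.png

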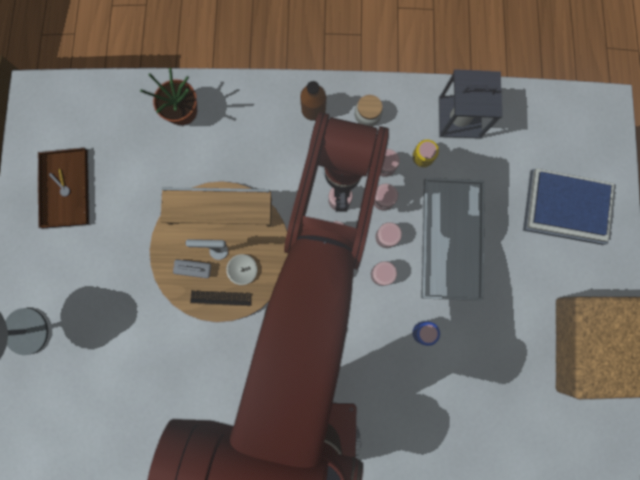

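Wrist view: the target pot is at (321,236), its neighbour pot at (183,223), the tea-light at (85,212) and the mirror at (423,196). The top view shows the organiser facing front, with the shelf at (216,207) and the brush, dish and comb below it.

Call:
apply_moves:
  increments:
    - [0.85,-0.09,0.02,0.98,0]
    - [0.85,0,0,0.98,0]
    - [0.85,0,0,0.98,0]
    - [0.85,0,0,0.98,0]
    - [0.85,0,0,0,0]
    - [0.3,0,0,0,0]
    - [0.3,0,0,0,0]
    - [0.3,0,0,0,0]
  newtons: 30

```text
t: 10.65
eef_pos: [0.6066, -0.0518, 0.0511]
orientation: [0.706, 0.708, 0.001, 0.002]
contact_force: [0.2, -0.6, -1.3]
gripper_width: 0.0573
grasp_force: 34.6
```

Call:
apply_moves:
  increments:
    - [0.3,0,0,0,0]
    - [0.3,0,0,-0.2,0]
    - [0.3,0,0,-0.8,0]
    - [0.3,0,0,-0.9,0]
    - [0.3,0,0,-0.9,0]
    - [0.3,0,0,-0.9,0]
    - [0.3,0,0,0,0]
    - [0.3,0,0,0,0]

```text
t: 11.45
eef_pos: [0.6054, -0.0516, 0.1982]
orientation: [0.706, 0.708, 0.001, 0.001]
contact_force: [-0.3, -0.1, -2.4]
gripper_width: 0.057
grasp_force: 34.9
```

```bash
python3 - <<'E'
from h import *
s=sense();print(s['t'],s['eef_pos'],s['gripper_width'])
print(fz())
E
```

```text
11.45 [ 0.60541584 -0.05155008  0.198205  ] 0.05703256028852185
(array([-0.23,  0.07, -2.28]), array([0.7 , 0.62, 0.47]))
```

Weight reading is about 1.8–2.3 N, so this pot is filled. It goes to the farthest shelf slot.

Call:
apply_moves:
  increments:
    - [0.3,0.4,-0.1,-0.2,0]
    - [0.3,0.9,-0.1,-0.2,0]
    - [0.3,0.95,-0.1,0,0]
    - [0.3,0.95,-0.1,0,0]
    - [0.3,0.95,-0.1,0,0]
    - [0.3,0.95,-0.1,0,0]
    - [0.3,0.95,-0.1,0,0]
    - [0.3,0.95,-0.1,0,0]

```text
t: 12.5
eef_pos: [0.5709, 0.2309, 0.2122]
orientation: [0.706, 0.708, -0.0, -0.0]
contact_force: [0.8, -0.4, -2.2]
gripper_width: 0.0569
grasp_force: 34.9
```

Call:
apply_moves:
  increments:
    - [0.3,0.95,-0.1,0,0]
    - [0.3,0.95,-0.1,0,0]
    - [0.3,0.84,-0.1,0,0]
    - [0.3,0,0,0.5,0]
    - [0.3,0,0,0.5,0]
    - [0.3,0,0,0.2,0]
    - [0.3,0,0,0.1,0]
    - [0.3,0,0,0,0]

```text
t: 13.3
eef_pos: [0.5595, 0.3381, 0.1601]
orientation: [0.706, 0.708, -0.0, -0.0]
contact_force: [-0.4, 0.2, -2.2]
gripper_width: 0.057
grasp_force: 34.9
```

```bash
python3 - <<'E'
from h import *
s=sense();print(s['t'],s['eef_pos'],s['gripper_width'],yaw(s))
c=snap('wrist','w4.png');p=cloud(c);
for o in pots(c,.13,.2,p=p):print(o)
c=snap('side','s4.png')
E
```

```text
13.3 [0.55954822 0.33806382 0.16011041] 0.05702188768093587 90.12121328404642
(array([320., 373.]), np.int32(13772), array([0.5595, 0.339 , 0.1812]), 0.0224)
```

View pics/w4.png

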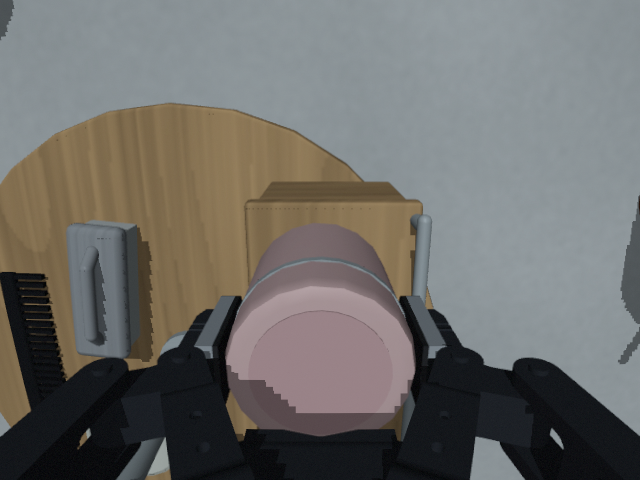

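The pot is held upright over the shelf at (320,370), bottom about 6 mm above the board and clear of the rail at (422,260).

Call:
apply_moves:
  increments:
    - [0.3,0,0,0.07,0]
    - [0.3,0,0,0.04,0]
    - [0.3,0,0,0.02,0]
    - [0.3,0,0,0.02,0]
    - [0.3,0,0,0,0]

```text
t: 13.9
eef_pos: [0.5599, 0.3381, 0.1544]
orientation: [0.706, 0.708, 0.0, 0.0]
contact_force: [0.2, -0.6, -2.2]
gripper_width: 0.0573
grasp_force: 35.0
```

Call:
apply_moves:
  increments:
    - [0.73,0,0,0,0]
    - [0.8,0,0,0,0]
    - [0.8,0,0,0,0]
    - [0.8,0,0,-0.3,0]
    - [0.8,0,0,-0.7,0]
    - [0.8,0,0,-0.7,0]
    - [0.8,0,0,-0.7,0]

```text
t: 14.6
eef_pos: [0.5599, 0.3382, 0.2524]
orientation: [0.706, 0.708, 0.0, 0.0]
contact_force: [1.0, 0.5, 0.3]
gripper_width: 0.0686
grasp_force: 0.0
```

```bash
python3 - <<'E'
from h import *
s=sense();print(s['t'],s['eef_pos'],s['gripper_width'],yaw(s))
c=snap('wrist','w5.png');p=cloud(c);
for o in pots(c,.13,.2,p=p):print(o)
c=snap('top','top5.png');p=cloud(c);print(shelf(c,p))
for o in pots(c,p=p):print(o)
E
```

```text
14.6 [0.55988047 0.33816263 0.25241125] 0.06858829945205444 90.13343230041697
(array([320., 260.]), np.int32(4494), array([0.5599, 0.3381, 0.1754]), 0.0211)
[((array([467.5, 242.9]), array([84.4, 16.6]), 90.0), np.int32(315)), ((array([563.9, 242.1]), array([ 79.1, 256.4]), 0.8), np.int32(2823))]
(array([427., 150.]), np.int32(161), array([ 0.721 , -0.2622,  0.0707]), 0.0184)
(array([388., 159.]), np.int32(261), array([ 0.6934, -0.1642,  0.071 ]), 0.0233)
(array([386., 194.]), np.int32(270), array([ 0.6071, -0.1612,  0.0709]), 0.0231)
(array([392., 234.]), np.int32(182), array([ 0.5123, -0.1763,  0.0706]), 0.0232)
```

Call:
apply_moves:
  increments:
    - [0.8,-0.6,0,0,0]
    - [0.8,-0.95,-0.1,0,0]
    - [0.8,-0.95,-0.1,0,0]
    - [0.8,-0.95,-0.1,0,0]
    - [0.8,-0.95,-0.1,0,0]
    - [0.8,-0.95,-0.1,0,0]
    - [0.8,-0.95,-0.1,0,0]
    - [0.8,-0.95,-0.2,0,0]

```text
t: 15.5
eef_pos: [0.5282, 0.0465, 0.2504]
orientation: [0.706, 0.708, 0.0, 0.0]
contact_force: [0.1, -0.6, 1.1]
gripper_width: 0.0682
grasp_force: 0.0
```

Call:
apply_moves:
  increments:
    - [0.8,-0.95,-0.2,0.3,0]
    - [0.8,-0.95,-0.1,0.3,0]
    - [0.8,-0.37,-0.09,0.6,0]
    - [0.8,0,0,0.2,0]
    - [0.8,0,0,0,0]

```text
t: 16.0
eef_pos: [0.512, -0.0425, 0.1928]
orientation: [0.707, 0.708, -0.001, -0.001]
contact_force: [0.6, -0.2, 0.2]
gripper_width: 0.0683
grasp_force: 0.0
```

```bash
cat >> h.py <<'E'
def look(zs=((.055,.085),)):
    s=sense();print(s['t'],s['eef_pos'].round(4),round(s['gripper_width'],4),yaw(s).round(2))
    c=snap('wrist');p=cloud(c)
    for a in zs:
        for o in pots(c,*a,p=p):
            print(o, 'move x,y(tool) units',((o[2][[1,0]]-s['eef_pos'][[1,0]])/.04).round(2),'down to .048:',round((s['eef_pos'][2]-.048)/.04,2))
    return c,p
E
python3 - <<'E'
from h import *
c,p=look()
T=(p[...,2]>.03)&(p[...,2]<.045)&(abs(p[...,0]-.43)<.06)&(abs(p[...,1]+.047)<.06)
print(rect(p[T]))
E
```

```text
16.0 [ 0.512  -0.0425  0.1928] 0.0683 90.07
(array([324., 235.]), np.int32(3346), array([ 0.5139, -0.0424,  0.0704]), 0.0211) move x,y(tool) units [0.   0.05] down to .048: 3.62
(array([214., 398.]), np.int32(212), array([ 0.4364, -0.1633,  0.0705]), 0.0134) move x,y(tool) units [-3.02 -1.89] down to .048: 3.62
(array([323., 408.]), np.int32(2515), array([ 0.514 , -0.1708,  0.0704]), 0.0274) move x,y(tool) units [-3.21  0.05] down to .048: 3.62
(array([427., 397.]), np.int32(94), array([ 0.588 , -0.1623,  0.0703]), 0.0112) move x,y(tool) units [-2.99  1.9 ] down to .048: 3.62
(array([427. , -45.2]), array([59. , 59.8]), 87.2)
```

Call:
apply_moves:
  increments:
    - [0.8,0,0.05,0.9,0]
    - [0.8,0,0,0.9,0]
    - [0.8,0,0,0.9,0]
    - [0.8,0,0,0.9,0]
    - [0.8,0,0,0,0]
    - [0.3,0,0,0,0]
    - [0.3,0,0,0,0]
    - [0.3,0,0,0,0]

```text
t: 16.85
eef_pos: [0.5168, -0.0429, 0.0526]
orientation: [0.706, 0.708, 0.001, 0.002]
contact_force: [0.8, -0.0, -2.4]
gripper_width: 0.0574
grasp_force: 34.0
```

Call:
apply_moves:
  increments:
    - [0.3,0,0,0,0]
    - [0.3,0,0,-0.2,0]
    - [0.3,0,0,-0.8,0]
    - [0.3,0,0,-0.9,0]
    - [0.3,0,0,-0.9,0]
    - [0.3,0,0,-0.9,0]
    - [0.3,0,0,0,0]
    - [0.3,0,0,0,0]

```text
t: 17.65
eef_pos: [0.5156, -0.043, 0.1997]
orientation: [0.706, 0.708, 0.001, 0.001]
contact_force: [-0.3, -0.5, -4.0]
gripper_width: 0.0574
grasp_force: 34.5
```

```bash
python3 - <<'E'
from h import *
print(fz()); look(((.13,.26),))
E
```

```text
(array([-0.08,  0.34, -3.15]), array([0.79, 0.33, 0.11]))
17.9 [ 0.5139 -0.0426  0.1964] 0.0573 90.13
(array([318., 373.]), np.int32(14131), array([ 0.5136, -0.043 ,  0.2161]), 0.0255) move x,y(tool) units [-0.01 -0.01] down to .048: 3.71
(array([376., 420.]), np.int32(68), array([ 0.5314, -0.0602,  0.2155]), 0.0034) move x,y(tool) units [-0.44  0.44] down to .048: 3.71
```

Filled, at about 3 N. It goes to slot 2 (y≈0.274).

Call:
apply_moves:
  increments:
    - [0.3,0.3,0.2,-0.3,0]
    - [0.3,0.9,0.2,-0.3,0]
    - [0.3,0.95,0.2,0,0]
    - [0.3,0.95,0.2,0,0]
    - [0.3,0.95,0.2,0,0]
    - [0.3,0.95,0.15,0,0]
    - [0.3,0.95,0,0,0]
    - [0.3,0.95,0,0,0]

```text
t: 18.75
eef_pos: [0.5606, 0.236, 0.2227]
orientation: [0.706, 0.708, 0.0, -0.0]
contact_force: [1.4, 0.3, -1.6]
gripper_width: 0.0573
grasp_force: 34.3
```

Call:
apply_moves:
  increments:
    - [0.3,0.7,0,0,0]
    - [0.3,0.31,0,0,0]
    - [0.3,0,0,0.5,0]
    - [0.3,0,0,0.5,0]
    - [0.3,0,0,0.4,0]
    - [0.3,0,0,0.1,0]
    - [0.3,0,0,0,0]
    - [0.3,0,0,0,0]

```text
t: 19.55
eef_pos: [0.5611, 0.2737, 0.1633]
orientation: [0.706, 0.708, 0.001, 0.0]
contact_force: [0.0, 1.0, -1.1]
gripper_width: 0.0575
grasp_force: 34.3
```

```bash
python3 - <<'E'
from h import *
look(((.13,.2),))
E
```

```text
19.55 [0.5611 0.2737 0.1633] 0.0575 90.11
(array([317., 164.]), np.int32(12884), array([0.5603, 0.3331, 0.1755]), 0.0212) move x,y(tool) units [ 1.49 -0.02] down to .048: 2.88
(array([320., 372.]), np.int32(13511), array([0.5611, 0.2736, 0.183 ]), 0.0219) move x,y(tool) units [-0.  0.] down to .048: 2.88
```

```bash
python3 - <<'E'
from h import *
c,p=look(((.171,.179),(.179,.19)))
print(fz(3))
for r in (100,120,140,160,180,200,220,240): print(r,p[r,317].round(4))
E
```

```text
19.6 [0.5613 0.2738 0.1637] 0.0572 90.11
(array([317., 164.]), np.int32(12936), array([0.5603, 0.3332, 0.1755]), 0.0212) move x,y(tool) units [ 1.49 -0.02] down to .048: 2.89
(array([320., 372.]), np.int32(13523), array([0.5612, 0.2737, 0.1834]), 0.022) move x,y(tool) units [-0. -0.] down to .048: 2.89
(array([ 0.29, -0.27, -2.73]), array([0.24, 0.42, 0.16]))
100 [0.5604 0.3497 0.1749]
120 [0.5604 0.3447 0.1769]
140 [0.5604 0.3396 0.1772]
160 [0.5604 0.3342 0.1751]
180 [0.5604 0.3286 0.174 ]
200 [0.5604 0.3234 0.1758]
220 [0.5604 0.3177 0.1755]
240 [0.5604 0.311  0.1727]
```

```bash
python3 - <<'E'
from h import *
s=sense()
c=snap('top','top6.png')
for o in pots(c,.15,.2):print(o)
c=snap('wrist','w6.png')
a=cv2.imread('pics/top6.png')[150:350,120:320]
cv2.imwrite('pics/c6.png',np.hstack([cv2.resize(a,(400,400)),cv2.resize(c['pixels'],(400,400))]))
E
```

```text
(array([165., 208.]), np.int32(121), array([0.5475, 0.3434, 0.176 ]), 0.0225)
```

View pics/c6.png

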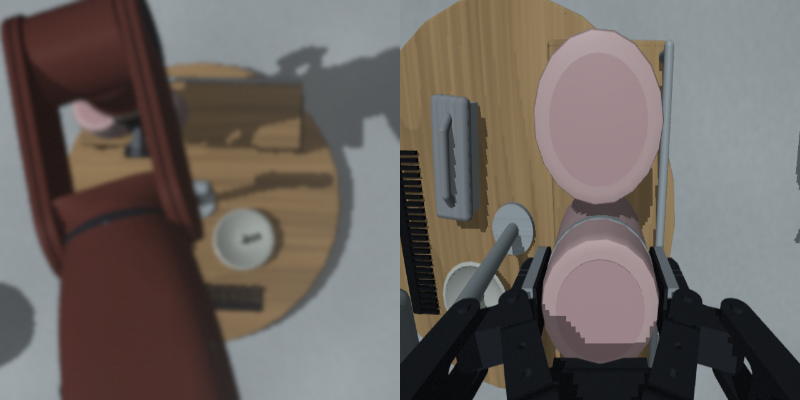

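Left crop: pot 1 stands at the shelf's left end (100,115). Right crop: the wrist view shows pot 1 (600,115) ahead of the held pot (600,300), close but not touching. I shift a few mm away and set it down.

Call:
apply_moves:
  increments:
    - [0.3,-0.08,0,0,0]
    - [0.3,0,0,0.07,0]
    - [0.3,0,0,0.05,0]
    - [0.3,0,0,0.03,0]
    - [0.3,0,0,0.02,0]
    - [0.3,0,0,0.02,0]
    - [0.3,0,0,0,0]

```text
t: 20.6
eef_pos: [0.5603, 0.2705, 0.1558]
orientation: [0.706, 0.708, -0.0, 0.0]
contact_force: [-4.2, -1.4, 4.5]
gripper_width: 0.0571
grasp_force: 35.0
```

```bash
python3 - <<'E'
from h import *
c,p=look(((.165,.177),(.177,.19)))
print(fz(3))
E
```

```text
20.6 [0.5603 0.2705 0.1558] 0.0571 90.14
(array([336., 113.]), np.int32(161), array([0.5639, 0.3432, 0.1755]), 0.0056) move x,y(tool) units [1.82 0.09] down to .048: 2.69
(array([320., 166.]), np.int32(11456), array([0.5602, 0.3304, 0.1755]), 0.021) move x,y(tool) units [ 1.5 -0. ] down to .048: 2.69
(array([320., 372.]), np.int32(13496), array([0.5603, 0.2705, 0.1755]), 0.022) move x,y(tool) units [0. 0.] down to .048: 2.69
(array([-4.36, -2.49,  4.91]), array([0.41, 0.28, 0.26]))
```

Call:
apply_moves:
  increments:
    - [0.73,0,0,0,0]
    - [0.8,0,0,0,0]
    - [0.8,0,0,0,0]
    - [0.8,0,0,-0.3,0]
    - [0.8,0,0,-0.7,0]
    - [0.8,0,0,-0.7,0]
    - [0.8,-0.5,0,-0.7,0]
    - [0.8,-0.9,0.1,0,0]

```text
t: 21.6
eef_pos: [0.5667, 0.2164, 0.2573]
orientation: [0.705, 0.709, 0.004, 0.002]
contact_force: [0.6, -0.9, 1.2]
gripper_width: 0.0686
grasp_force: 0.0
```

Call:
apply_moves:
  increments:
    - [0.8,-0.95,0.1,0,0]
    - [0.8,-0.95,0.1,0,0]
    - [0.8,-0.95,0.1,0,0]
    - [0.8,-0.95,0.1,0,0]
    - [0.8,-0.95,0.1,0,0]
    - [0.8,-0.95,0.1,0,0]
    - [0.8,-0.95,0.1,0,0]
    - [0.8,-0.95,0.1,0,0]

```text
t: 22.4
eef_pos: [0.5975, -0.0911, 0.252]
orientation: [0.706, 0.708, 0.0, 0.001]
contact_force: [0.6, -0.4, 0.3]
gripper_width: 0.0682
grasp_force: 0.0
```

Call:
apply_moves:
  increments:
    - [0.8,-0.95,0.2,0.3,0]
    - [0.8,-0.9,0.07,0.5,0]
    - [0.8,0,0,0.6,0]
    - [0.8,0,0,0,0]
    - [0.8,0,0,0,0]

```text
t: 22.9
eef_pos: [0.6081, -0.1631, 0.1951]
orientation: [0.706, 0.708, -0.0, -0.0]
contact_force: [0.2, -0.1, 0.1]
gripper_width: 0.0687
grasp_force: 0.0
```

```bash
python3 - <<'E'
from h import *
look()
c=snap('top','top7.png');p=cloud(c)
print(shelf(c,p))
for o in pots(c,.15,.2,p=p)+pots(c,p=p):print(o)
E
```

```text
22.9 [ 0.6081 -0.1631  0.1951] 0.0687 90.14
(array([ 29., 229.]), np.int32(2903), array([ 0.4203, -0.1596,  0.0705]), 0.0219) move x,y(tool) units [ 0.09 -4.69] down to .048: 3.68
(array([320., 232.]), np.int32(3309), array([ 0.6082, -0.1615,  0.0704]), 0.0211) move x,y(tool) units [0.04 0.  ] down to .048: 3.68
(array([457., 237.]), np.int32(3208), array([ 0.6946, -0.1646,  0.0705]), 0.0213) move x,y(tool) units [-0.04  2.16] down to .048: 3.68
(array([172., 245.]), np.int32(3134), array([ 0.5138, -0.1703,  0.0704]), 0.0213) move x,y(tool) units [-0.18 -2.36] down to .048: 3.68
(array([496., 353.]), np.int32(195), array([ 0.7312, -0.2483,  0.0703]), 0.0159) move x,y(tool) units [-2.13  3.08] down to .048: 3.68
[((array([467.5, 243.4]), array([16.6, 83.7]), 0.2), np.int32(315)), ((array([562.1, 244.4]), array([ 78.3, 261.6]), 1.7), np.int32(2178))]
(array([169., 202.]), np.int32(363), array([0.5604, 0.3366, 0.176 ]), 0.0264)
(array([198., 202.]), np.int32(371), array([0.5614, 0.2696, 0.1757]), 0.0277)
(array([383., 194.]), np.int32(187), array([ 0.6072, -0.1538,  0.0702]), 0.0237)
```

Both shelf pots stand fine. Next grasp.

Call:
apply_moves:
  increments:
    - [0.8,0.04,0,0.92,0]
    - [0.8,0,0,0.92,0]
    - [0.8,0,0,0.92,0]
    - [0.8,0,0,0.9,0]
    - [0.8,0,0,0,0]
    - [0.3,0,0,0,0]
    - [0.3,0,0,0,0]
    - [0.3,0,0,0,0]

```text
t: 23.8
eef_pos: [0.6103, -0.1624, 0.0515]
orientation: [0.706, 0.708, 0.001, 0.002]
contact_force: [-0.7, -0.3, 0.2]
gripper_width: 0.0571
grasp_force: 35.0
```

Call:
apply_moves:
  increments:
    - [0.3,0,0,0,0]
    - [0.3,0,0,-0.2,0]
    - [0.3,0,0,-0.8,0]
    - [0.3,0,0,-0.9,0]
    - [0.3,0,0,-0.9,0]
    - [0.3,0,0,-0.9,0]
    - [0.3,0,0,0,0]
    - [0.3,0,0,0,0]

```text
t: 24.6
eef_pos: [0.6089, -0.1622, 0.1985]
orientation: [0.706, 0.708, 0.001, 0.002]
contact_force: [-0.6, -0.2, -1.5]
gripper_width: 0.057
grasp_force: 35.1
```

```bash
python3 - <<'E'
from h import *
print(fz()); c,p=look(((.13,.26),))
c=snap('top');p=cloud(c)
T=(p[...,2]>.024)&(p[...,2]<.036)&(p[...,1]<-.235)&(p[...,1]>-.42)&(abs(p[...,0]-.4)<.17)
print('tray',rect(p[T]),T.sum())
F=(p[...,2]>.0)&(p[...,2]<.012)&(p[...,1]<-.27)&(p[...,1]>-.385)
print(np.median(p[F][:,2]))
for o in pots(c,p=p):print(o)
E
```

```text
(array([-0.17,  0.21, -0.79]), array([0.58, 0.52, 0.22]))
24.85 [ 0.6072 -0.1614  0.1944] 0.0573 90.13
(array([320., 374.]), np.int32(13859), array([ 0.6073, -0.161 ,  0.2158]), 0.0222) move x,y(tool) units [0.01 0.  ] down to .048: 3.66
tray (array([ 412. , -330.7]), array([162.8, 326.1]), 84.2) 565
0.003951401391878884
```

```bash
python3 - <<'E'
from h import *
c=snap('top')
print(onplane(c,np.array([424,487,486,422.]),np.array([180,181,298,297.]),.03).round(3))
E
```

```text
[[ 0.654 -0.26   0.03 ]
 [ 0.656 -0.421  0.03 ]
 [ 0.363 -0.415  0.03 ]
 [ 0.364 -0.256  0.03 ]]
```

Empty, at about 0.8 N. It goes to the tray, whose centre is near (0.509,-0.338).

Call:
apply_moves:
  increments:
    - [0.3,-0.5,0,0,0]
    - [0.3,-0.9,-0.1,0,0]
    - [0.3,-0.9,-0.1,0,0]
    - [0.3,-0.9,-0.1,0,0]
    - [0.3,-0.9,-0.03,0,0]
    - [0.3,-0.9,0,0,0]
    - [0.3,-0.27,0,0.4,0]
    - [0.3,0,0,0.7,0]

```text
t: 25.8
eef_pos: [0.596, -0.3769, 0.1539]
orientation: [0.707, 0.707, 0.0, 0.003]
contact_force: [0.9, -0.6, -1.4]
gripper_width: 0.0572
grasp_force: 35.1
```

Call:
apply_moves:
  increments:
    - [0.3,0,0,0.8,0]
    - [0.3,0,0,0.8,0]
    - [0.3,0,0,0.4,0]
    - [0.3,0,0,0.1,0]
    - [0.3,0,0,0,0]
    - [0.3,0,0,0,0]

```text
t: 26.4
eef_pos: [0.5966, -0.3735, 0.0704]
orientation: [0.706, 0.708, 0.0, 0.002]
contact_force: [0.4, 0.2, -0.3]
gripper_width: 0.0571
grasp_force: 35.1
```

```bash
python3 - <<'E'
from h import *
c,p=look(((.05,.12),))
print(fz(2))
cv2.imwrite('pics/w8.png',c['pixels'])
E
```

```text
26.4 [ 0.5966 -0.3735  0.0704] 0.0571 90.14
(array([320., 374.]), np.int32(13888), array([ 0.5965, -0.3729,  0.0918]), 0.0223) move x,y(tool) units [ 0.01 -0.  ] down to .048: 0.56
(array([-0.36, -0.05, -0.1 ]), array([0.09, 0.29, 0.46]))
```

View pics/w8.png

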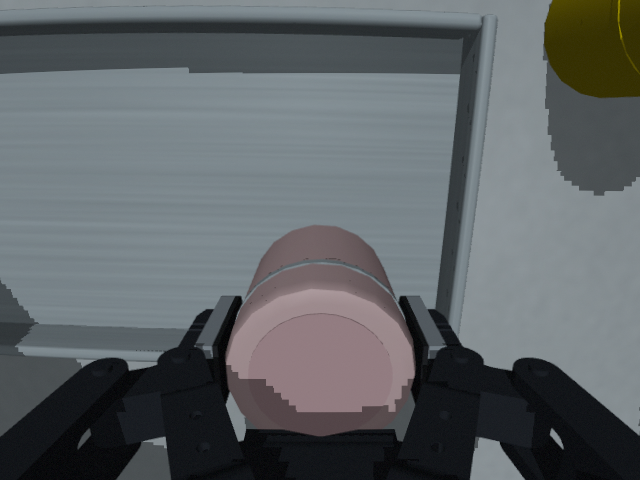

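```bash
python3 - <<'E'
from h import *
c=snap('wrist')
u=np.array([60,170,20,470,489,455.]);v=np.array([350,356,15,20,25,325.])
print(onplane(c,u,v,.03).round(3))
E
```

```text
[[ 0.475 -0.405  0.03 ]
 [ 0.528 -0.407  0.03 ]
 [ 0.484 -0.263  0.03 ]
 [ 0.651 -0.267  0.03 ]
 [ 0.659 -0.268  0.03 ]
 [ 0.657 -0.391  0.03 ]]
```

The tray's near wall (60,350) and far wall (250,18) put the centreline at y≈-0.337. I shift the pot 6 mm off the wall, then lower it.

Call:
apply_moves:
  increments:
    - [0.3,0.15,0,0,0]
    - [0.3,0,0,0.17,0]
    - [0.3,0,0,0.1,0]
    - [0.3,0,0,0.06,0]
    - [0.3,0,0,0.04,0]
    - [0.3,0,0,0.02,0]
    - [0.3,0,0,0,0]

```text
t: 27.3
eef_pos: [0.5951, -0.3662, 0.0551]
orientation: [0.706, 0.708, -0.0, -0.001]
contact_force: [-8.6, 6.4, 17.2]
gripper_width: 0.0572
grasp_force: 36.9
```

```bash
python3 - <<'E'
from h import *
c,p=look(((.05,.12),))
print(fz(2))
E
```

```text
27.3 [ 0.5951 -0.3662  0.0551] 0.0572 90.15
(array([320., 375.]), np.int32(13883), array([ 0.5951, -0.3657,  0.0765]), 0.0223) move x,y(tool) units [0.01 0.  ] down to .048: 0.18
(array([-7.88,  6.75, 16.57]), array([0.22, 0.28, 0.15]))
```

Call:
apply_moves:
  increments:
    - [0.3,0,0,-0.03,0]
    - [0.73,0,0,0,0]
    - [0.8,0,0,0,0]
    - [0.8,0,0,0,0]
    - [0.8,0,0,-0.4,0]
    - [0.8,0,0,-0.9,0]
    - [0.8,0,0,-0.9,0]
    - [0.8,0,0,-0.9,0]

```text
t: 28.25
eef_pos: [0.5955, -0.3667, 0.1802]
orientation: [0.706, 0.708, 0.0, 0.0]
contact_force: [1.0, 1.3, -0.4]
gripper_width: 0.0685
grasp_force: 0.0
```

Call:
apply_moves:
  increments:
    - [0.8,0.7,0.35,-0.4,0]
    - [0.8,0.85,0.42,0,0]
    - [0.8,0.85,0.42,0,0]
    - [0.8,0.85,0.42,0,0]
    - [0.8,0.85,0.42,0,0]
    - [0.8,0.85,0.42,0,0]
    - [0.8,0.09,0.04,0,0]
    - [0.8,0,0,0,0]

```text
t: 29.05
eef_pos: [0.6951, -0.1636, 0.1948]
orientation: [0.705, 0.709, 0.0, 0.0]
contact_force: [0.3, -1.3, -0.4]
gripper_width: 0.0685
grasp_force: 0.0
```

```bash
python3 - <<'E'
from h import *
look();print(fz(3))
c=snap('top');p=cloud(c)
for o in pots(c,.15,.2,p=p)+pots(c,p=p):print(o)
E
```

```text
29.05 [ 0.6951 -0.1636  0.1948] 0.0685 90.27
(array([319., 236.]), np.int32(3304), array([ 0.6948, -0.1646,  0.0704]), 0.0213) move x,y(tool) units [-0.03 -0.01] down to .048: 3.67
(array([ 41., 243.]), np.int32(2885), array([ 0.5141, -0.1702,  0.0704]), 0.0219) move x,y(tool) units [-0.17 -4.53] down to .048: 3.67
(array([358., 370.]), np.int32(2298), array([ 0.7222, -0.2621,  0.0705]), 0.0211) move x,y(tool) units [-2.46  0.68] down to .048: 3.67
(array([ 0.2 , -0.78,  0.09]), array([0.76, 0.04, 0.07]))
(array([168., 202.]), np.int32(351), array([0.5607, 0.3373, 0.1756]), 0.0257)
(array([198., 202.]), np.int32(373), array([0.5617, 0.2694, 0.1757]), 0.0282)
(array([385., 157.]), np.int32(128), array([ 0.7   , -0.1575,  0.0706]), 0.0198)
(array([466., 201.]), np.int32(87), array([ 0.5955, -0.3558,  0.0759]), 0.0193)
```

Call:
apply_moves:
  increments:
    - [0.8,-0.03,0,0.92,0]
    - [0.8,0,0,0.92,0]
    - [0.8,0,0,0.92,0]
    - [0.8,0,0,0.9,0]
    - [0.8,0,0,0,0]
    - [0.3,0,0,0,0]
    - [0.3,0,0,0,0]
    - [0.3,0,0,0,0]

```text
t: 30.1
eef_pos: [0.6965, -0.1669, 0.0508]
orientation: [0.706, 0.708, 0.001, 0.002]
contact_force: [-0.1, -0.6, -1.0]
gripper_width: 0.0572
grasp_force: 35.6
```

Call:
apply_moves:
  increments:
    - [0.3,0,0,0,0]
    - [0.3,0,0,-0.2,0]
    - [0.3,0,0,-0.8,0]
    - [0.3,0,0,-0.9,0]
    - [0.3,0,0,-0.9,0]
    - [0.3,0,0,-0.9,0]
    - [0.3,0,0,0,0]
    - [0.3,0,0,0,0]

```text
t: 30.9
eef_pos: [0.6955, -0.1662, 0.1983]
orientation: [0.706, 0.708, 0.001, 0.002]
contact_force: [-0.4, -0.4, -1.5]
gripper_width: 0.0575
grasp_force: 35.7
```

```bash
python3 - <<'E'
from h import *
print(fz()); c,p=look(((.13,.26),))
E
```

```text
(array([-0.23,  0.03, -0.74]), array([0.41, 0.64, 0.3 ]))
31.15 [ 0.6936 -0.1656  0.1935] 0.0573 90.13
(array([319., 374.]), np.int32(14681), array([ 0.6935, -0.1628,  0.2182]), 0.0234) move x,y(tool) units [ 0.07 -0.  ] down to .048: 3.64
(array([404., 402.]), np.int32(74), array([ 0.7182, -0.1727,  0.2173]), 0.004) move x,y(tool) units [-0.18  0.61] down to .048: 3.64
(array([388., 420.]), np.int32(90), array([ 0.7137, -0.1793,  0.2175]), 0.0035) move x,y(tool) units [-0.34  0.5 ] down to .048: 3.64
```

Empty again. It goes to the tray middle.

Call:
apply_moves:
  increments:
    - [0.3,-0.4,-0.3,0,0]
    - [0.3,-0.7,-0.63,0,0]
    - [0.3,-0.7,-0.65,0,0]
    - [0.3,-0.7,-0.65,0,0]
    - [0.3,-0.7,-0.65,0,0]
    - [0.3,-0.7,-0.65,0,0]
    - [0.3,-0.7,-0.65,0,0]
    - [0.3,-0.41,-0.49,0,0]

```text
t: 32.0
eef_pos: [0.5055, -0.3693, 0.1951]
orientation: [0.707, 0.707, -0.001, -0.0]
contact_force: [-0.0, 0.7, -0.2]
gripper_width: 0.0573
grasp_force: 35.7
```

Call:
apply_moves:
  increments:
    - [0.3,0,0,0.8,0]
    - [0.3,0,0,0.9,0]
    - [0.3,0,0,0.9,0]
    - [0.3,0,0,0.4,0]
    - [0.3,0,0,0.1,0]
    - [0.3,0,0,0,0]
    - [0.3,0,0,0,0]

```text
t: 32.7
eef_pos: [0.5093, -0.3679, 0.0737]
orientation: [0.706, 0.708, 0.0, 0.002]
contact_force: [-0.2, -0.1, -0.0]
gripper_width: 0.0573
grasp_force: 35.7
```

```bash
python3 - <<'E'
from h import *
c,p=look(((.05,.12),))
print(fz(3))
E
```

```text
32.7 [ 0.5093 -0.3679  0.0737] 0.0573 90.14
(array([576., 330.]), np.int32(8582), array([ 0.596 , -0.3643,  0.0765]), 0.0281) move x,y(tool) units [0.09 2.17] down to .048: 0.64
(array([319., 374.]), np.int32(14644), array([ 0.5091, -0.3649,  0.0984]), 0.0221) move x,y(tool) units [ 0.08 -0.01] down to .048: 0.64
(array([-0.37, -0.22,  0.11]), array([0.52, 0.41, 0.34]))
```

Call:
apply_moves:
  increments:
    - [0.3,0,0,0.25,0]
    - [0.3,0,0,0.12,0]
    - [0.3,0,0,0.06,0]
    - [0.3,0,0,0.03,0]
    - [0.3,0,0,0.02,0]
    - [0.3,0,0,0,0]

```text
t: 33.5
eef_pos: [0.5083, -0.3669, 0.0524]
orientation: [0.706, 0.708, -0.0, 0.0]
contact_force: [-0.3, 0.2, -1.1]
gripper_width: 0.0571
grasp_force: 35.6
```

```bash
python3 - <<'E'
from h import *
c,p=look(((.05,.12),))
print(fz(2))
E
```

```text
33.5 [ 0.5083 -0.3669  0.0524] 0.0571 90.13
(array([319., 374.]), np.int32(14626), array([ 0.5081, -0.3639,  0.0771]), 0.0222) move x,y(tool) units [ 0.07 -0.01] down to .048: 0.11
(array([608., 365.]), np.int32(6059), array([ 0.5918, -0.3627,  0.0765]), 0.026) move x,y(tool) units [0.1  2.09] down to .048: 0.11
(array([ 0.73,  0.07, -0.48]), array([0.16, 0.01, 0.18]))
```

Call:
apply_moves:
  increments:
    - [0.3,0,0,0.01,0]
    - [0.73,0,0,0,0]
    - [0.8,0,0,0,0]
    - [0.8,0,0,0,0]
    - [0.8,0,0,-0.4,0]
    - [0.8,0,0,-0.9,0]
    - [0.8,0,0,-0.9,0]
    - [0.8,0,0,-0.9,0]

```text
t: 34.45
eef_pos: [0.5083, -0.3668, 0.1785]
orientation: [0.706, 0.708, 0.0, 0.0]
contact_force: [0.5, -0.8, -0.1]
gripper_width: 0.0686
grasp_force: 0.0
```

Call:
apply_moves:
  increments:
    - [0.8,0.6,0.04,-0.4,0]
    - [0.8,0.9,0.1,0,0]
    - [0.8,0.9,0,0,0]
    - [0.8,0.9,0,0,0]
    - [0.8,0.9,0,0,0]
    - [0.8,0.7,0,0,0]
    - [0.8,0,0,0,0]
    - [0.8,0,0,0,0]

```text
t: 35.25
eef_pos: [0.5138, -0.1706, 0.1932]
orientation: [0.706, 0.708, 0.0, 0.001]
contact_force: [-0.2, -0.5, -0.0]
gripper_width: 0.0689
grasp_force: 0.0
```

```bash
python3 - <<'E'
from h import *
look();print(fz(3))
c=snap('top');p=cloud(c)
for o in pots(c,.15,.2,p=p)+pots(c,p=p):print(o)
E
```

```text
35.25 [ 0.5138 -0.1706  0.1932] 0.0689 90.23
(array([168., 217.]), np.int32(3376), array([ 0.4199, -0.1595,  0.0705]), 0.0213) move x,y(tool) units [ 0.28 -2.35] down to .048: 3.63
(array([319., 234.]), np.int32(3339), array([ 0.5136, -0.1702,  0.0704]), 0.021) move x,y(tool) units [ 0.01 -0.01] down to .048: 3.63
(array([610., 359.]), np.int32(2029), array([ 0.7219, -0.262 ,  0.0705]), 0.0217) move x,y(tool) units [-2.28  5.2 ] down to .048: 3.63
(array([  8., 363.]), np.int32(714), array([ 0.2897, -0.2677,  0.0704]), 0.0202) move x,y(tool) units [-2.43 -5.6 ] down to .048: 3.63
(array([-0.22, -0.12, -0.06]), array([0.41, 0.11, 0.36]))
(array([169., 202.]), np.int32(368), array([0.5606, 0.3367, 0.1754]), 0.0263)
(array([198., 202.]), np.int32(374), array([0.5615, 0.2696, 0.1757]), 0.0279)
(array([427., 150.]), np.int32(160), array([ 0.7211, -0.2622,  0.07  ]), 0.0184)
(array([471., 200.]), np.int32(157), array([ 0.5985, -0.3668,  0.0762]), 0.0216)
(array([386., 234.]), np.int32(155), array([ 0.51  , -0.1605,  0.0709]), 0.0217)
(array([470., 236.]), np.int32(229), array([ 0.5089, -0.3631,  0.0767]), 0.0232)
(array([387., 268.]), np.int32(101), array([ 0.4303, -0.1657,  0.0707]), 0.0226)
(array([428., 332.]), np.int32(147), array([ 0.2796, -0.263 ,  0.0707]), 0.018)
```

Call:
apply_moves:
  increments:
    - [0.8,0,0,0.92,0]
    - [0.8,0,0,0.92,0]
    - [0.8,0,0,0.92,0]
    - [0.8,0,0,0.87,0]
    - [0.8,0,0,0,0]
    - [0.3,0,0,0,0]
    - [0.3,0,0,0,0]
    - [0.3,0,0,0,0]

```text
t: 36.3
eef_pos: [0.5148, -0.1716, 0.0488]
orientation: [0.706, 0.708, 0.001, 0.002]
contact_force: [-0.6, -0.2, -2.2]
gripper_width: 0.057
grasp_force: 35.9
```

Call:
apply_moves:
  increments:
    - [0.3,0,0,0,0]
    - [0.3,0,0,-0.2,0]
    - [0.3,0,0,-0.8,0]
    - [0.3,0,0,-0.9,0]
    - [0.3,0,0,-0.9,0]
    - [0.3,0,0,-0.9,0]
    - [0.3,0,0,0,0]
    - [0.3,0,0,0,0]

```text
t: 37.1
eef_pos: [0.514, -0.171, 0.1964]
orientation: [0.706, 0.708, 0.0, 0.002]
contact_force: [-0.4, 0.7, -2.8]
gripper_width: 0.0569
grasp_force: 36.2
```

```bash
python3 - <<'E'
from h import *
print(fz()); c,p=look(((.13,.26),))
E
```

```text
(array([-0.63,  0.46, -2.59]), array([0.66, 0.59, 0.58]))
37.35 [ 0.5124 -0.1703  0.1929] 0.0576 90.13
(array([318., 378.]), np.int32(14519), array([ 0.5119, -0.1687,  0.2175]), 0.0254) move x,y(tool) units [ 0.04 -0.01] down to .048: 3.62
(array([405., 401.]), np.int32(88), array([ 0.5371, -0.1772,  0.2165]), 0.0044) move x,y(tool) units [-0.17  0.62] down to .048: 3.62
```

Filled, at 2.6 N. It goes to slot 3 (y≈0.205).

Call:
apply_moves:
  increments:
    - [0.3,0.4,0.1,-0.34,0]
    - [0.3,0.9,0.15,-0.34,0]
    - [0.3,0.95,0.15,0,0]
    - [0.3,0.95,0.15,0,0]
    - [0.3,0.95,0.15,0,0]
    - [0.3,0.95,0.15,0,0]
    - [0.3,0.95,0.15,0,0]
    - [0.3,0.95,0.15,0,0]

```text
t: 38.2
eef_pos: [0.5584, 0.1109, 0.221]
orientation: [0.706, 0.708, -0.001, -0.0]
contact_force: [0.4, -0.4, -2.7]
gripper_width: 0.0575
grasp_force: 36.1
```

Call:
apply_moves:
  increments:
    - [0.3,0.95,0.04,0,0]
    - [0.3,0.8,0,0,0]
    - [0.3,0.6,0,0,0]
    - [0.3,0,0,0.5,0]
    - [0.3,0,0,0.5,0]
    - [0.3,0,0,0.45,0]
    - [0.3,0,0,0,0]
    - [0.3,0,0,0,0]

```text
t: 39.0
eef_pos: [0.5597, 0.2032, 0.1632]
orientation: [0.706, 0.708, -0.001, -0.001]
contact_force: [0.6, -0.2, -1.4]
gripper_width: 0.0573
grasp_force: 36.1
```

```bash
python3 - <<'E'
from h import *
c,p=look(((.13,.2),))
print(fz(2))
E
```

```text
39.0 [0.5597 0.2032 0.1632] 0.0573 90.13
(array([382.,  98.]), np.int32(62), array([0.5757, 0.2797, 0.1755]), 0.0025) move x,y(tool) units [1.91 0.4 ] down to .048: 2.88
(array([348., 110.]), np.int32(146), array([0.5668, 0.2766, 0.1754]), 0.0058) move x,y(tool) units [1.84 0.18] down to .048: 2.88
(array([324., 165.]), np.int32(10822), array([0.5608, 0.2625, 0.1755]), 0.0211) move x,y(tool) units [1.48 0.03] down to .048: 2.88
(array([318., 118.]), np.int32(92), array([0.559 , 0.2747, 0.1755]), 0.0031) move x,y(tool) units [ 1.79 -0.02] down to .048: 2.88
(array([319., 377.]), np.int32(13987), array([0.5596, 0.2051, 0.1879]), 0.0221) move x,y(tool) units [ 0.05 -0.  ] down to .048: 2.88
(array([-0.48,  0.53, -1.73]), array([0.15, 0.33, 0.27]))
```

Call:
apply_moves:
  increments:
    - [0.3,0,0,0.12,0]
    - [0.3,0,0,0.07,0]
    - [0.3,0,0,0.04,0]
    - [0.3,0,0,0.02,0]
    - [0.3,0,0,0.02,0]
    - [0.3,0,0,0.01,0]
    - [0.3,0,0,0,0]

```text
t: 39.85
eef_pos: [0.5601, 0.2033, 0.1527]
orientation: [0.706, 0.708, 0.0, -0.0]
contact_force: [-0.1, -0.0, -2.4]
gripper_width: 0.0571
grasp_force: 36.1
```

```bash
python3 - <<'E'
from h import *
c,p=look(((.168,.2),))
print(fz(2))
E
```

```text
39.85 [0.5601 0.2033 0.1527] 0.0571 90.13
(array([323., 159.]), np.int32(16754), array([0.5609, 0.2652, 0.1755]), 0.0212) move x,y(tool) units [1.55 0.02] down to .048: 2.62
(array([319., 377.]), np.int32(13935), array([0.56  , 0.2052, 0.1773]), 0.0222) move x,y(tool) units [ 0.05 -0.  ] down to .048: 2.62
(array([ 0.31,  0.49, -2.39]), array([0.47, 0.01, 0.79]))
```

Call:
apply_moves:
  increments:
    - [0.3,0,0,0.025,0]
    - [0.3,0,0,0.015,0]
    - [0.73,0,0,0,0]
    - [0.8,0,0,0,0]
    - [0.8,0,0,0,0]
    - [0.8,0,0,-0.4,0]
    - [0.8,0,0,-0.9,0]
    - [0.8,-0.2,0,-0.9,0]

```text
t: 40.8
eef_pos: [0.5597, 0.1958, 0.2407]
orientation: [0.706, 0.708, -0.0, -0.0]
contact_force: [0.7, -0.2, 0.2]
gripper_width: 0.0681
grasp_force: 0.0
```

Call:
apply_moves:
  increments:
    - [0.8,-0.8,0,-0.4,0]
    - [0.8,-0.9,0,0,0]
    - [0.8,-0.85,-0.4,0,0]
    - [0.8,-0.85,-0.5,0,0]
    - [0.8,-0.85,-0.5,0,0]
    - [0.8,-0.85,-0.5,0,0]
    - [0.8,-0.85,-0.5,0,0]
    - [0.8,-0.85,-0.5,0.3,0]

```text
t: 41.6
eef_pos: [0.4452, -0.0786, 0.2463]
orientation: [0.706, 0.708, 0.001, 0.003]
contact_force: [0.5, 0.0, -0.4]
gripper_width: 0.0684
grasp_force: 0.0
```

Call:
apply_moves:
  increments:
    - [0.8,-0.85,-0.4,0.3,0]
    - [0.8,-0.85,-0.2,0.3,0]
    - [0.8,-0.37,0,0.6,0]
    - [0.8,0,0,0,0]
    - [0.8,0,0,0,0]

```text
t: 42.1
eef_pos: [0.421, -0.1598, 0.196]
orientation: [0.707, 0.708, 0.0, -0.0]
contact_force: [0.5, 0.2, -0.3]
gripper_width: 0.0682
grasp_force: 0.0
```

```bash
python3 - <<'E'
from h import *
look();print(fz(3))
c=snap('top');p=cloud(c);print(shelf(c,p))
for o in pots(c,.15,.2,p=p)+pots(c,p=p):print(o)
E
```

```text
42.1 [ 0.421  -0.1598  0.196 ] 0.0682 90.07
(array([318., 234.]), np.int32(3258), array([ 0.4197, -0.1596,  0.0704]), 0.0212) move x,y(tool) units [ 0.01 -0.03] down to .048: 3.7
(array([116., 362.]), np.int32(731), array([ 0.2764, -0.2544,  0.0704]), 0.0165) move x,y(tool) units [-2.36 -3.61] down to .048: 3.7
(array([531., 476.]), np.int32(128), array([ 0.586 , -0.3542,  0.0764]), 0.0085) move x,y(tool) units [-4.86  4.13] down to .048: 3.7
(array([ 0.18, -0.02,  0.1 ]), array([0.2 , 0.33, 0.41]))
[((array([467.6, 243.5]), array([84.5, 16.7]), 89.6), np.int32(317)), ((array([563.3, 243.9]), array([ 79.1, 260.3]), 1.2), np.int32(1455))]
(array([168., 202.]), np.int32(365), array([0.5606, 0.337 , 0.1756]), 0.0262)
(array([198., 202.]), np.int32(383), array([0.5613, 0.2692, 0.1754]), 0.0282)
(array([227., 203.]), np.int32(392), array([0.5612, 0.2036, 0.1758]), 0.0289)
(array([427., 150.]), np.int32(157), array([ 0.7213, -0.2621,  0.0701]), 0.0179)
(array([471., 201.]), np.int32(260), array([ 0.5942, -0.3668,  0.0762]), 0.0241)
(array([469., 235.]), np.int32(163), array([ 0.5132, -0.3618,  0.0762]), 0.0216)
(array([380., 277.]), np.int32(67), array([ 0.4091, -0.1478,  0.0713]), 0.0166)
(array([428., 333.]), np.int32(189), array([ 0.2782, -0.2634,  0.0708]), 0.0195)
```

Call:
apply_moves:
  increments:
    - [0.8,0,-0.03,0.92,0]
    - [0.8,0,0,0.92,0]
    - [0.8,0,0,0.92,0]
    - [0.8,0,0,0.9,0]
    - [0.8,0,0,0,0]
    - [0.3,0,0,0,0]
    - [0.3,0,0,0,0]
    - [0.3,0,0,0,0]

```text
t: 43.15
eef_pos: [0.4215, -0.1607, 0.051]
orientation: [0.706, 0.708, 0.001, 0.002]
contact_force: [0.9, -0.4, 0.2]
gripper_width: 0.0575
grasp_force: 33.4
```

Call:
apply_moves:
  increments:
    - [0.3,0,0,0,0]
    - [0.3,0,0,-0.2,0]
    - [0.3,0,0,-0.8,0]
    - [0.3,0,0,-0.9,0]
    - [0.3,0,0,-0.9,0]
    - [0.3,0,0,-0.9,0]
    - [0.3,0,0,0,0]
    - [0.3,0,0,0,0]

```text
t: 43.95
eef_pos: [0.4204, -0.1602, 0.1984]
orientation: [0.706, 0.708, 0.0, 0.002]
contact_force: [0.4, 0.4, -0.8]
gripper_width: 0.0574
grasp_force: 33.5
```

```bash
python3 - <<'E'
from h import *
print(fz(6)); c,p=look(((.13,.26),))
E
```

```text
(array([-0.01, -0.03, -1.1 ]), array([0.47, 0.47, 0.31]))
44.25 [ 0.419  -0.1594  0.1954] 0.0572 90.13
(array([318., 376.]), np.int32(14363), array([ 0.4185, -0.1593,  0.2171]), 0.0257) move x,y(tool) units [ 0.   -0.01] down to .048: 3.69
(array([392., 412.]), np.int32(75), array([ 0.441, -0.173,  0.216]), 0.0036) move x,y(tool) units [-0.34  0.55] down to .048: 3.69
```

Call:
apply_moves:
  increments:
    - [0.3,-0.5,0,0,0]
    - [0.3,-0.9,0,0,0]
    - [0.3,-0.9,0,0,0]
    - [0.3,-0.9,0,0,0]
    - [0.3,-0.9,0,0,0]
    - [0.3,-0.54,0,0,0]
    - [0.3,0,0,0,0]
    - [0.3,0,0,0,0]

```text
t: 45.1
eef_pos: [0.4197, -0.3452, 0.1958]
orientation: [0.707, 0.708, 0.0, -0.001]
contact_force: [-0.3, -0.6, -1.1]
gripper_width: 0.0575
grasp_force: 33.5
```

Call:
apply_moves:
  increments:
    - [0.3,0,0,0.8,0]
    - [0.3,0,0,0.9,0]
    - [0.3,0,0,0.9,0]
    - [0.3,0,0,0.4,0]
    - [0.3,0,0,0.1,0]
    - [0.3,0,0,0,0]
    - [0.3,0,0,0,0]

```text
t: 45.8
eef_pos: [0.4211, -0.3457, 0.0741]
orientation: [0.706, 0.708, -0.0, 0.001]
contact_force: [0.2, -0.2, 0.0]
gripper_width: 0.0575
grasp_force: 33.5
```

```bash
python3 - <<'E'
from h import *
print(fz(8))
c,p=look(((.05,.12),))
E
```

```text
(array([-0.09,  0.23, -0.5 ]), array([0.35, 0.42, 0.55]))
46.2 [ 0.4203 -0.3456  0.0731] 0.0572 90.13
(array([319., 376.]), np.int32(12806), array([ 0.4202, -0.3455,  0.0948]), 0.0218) move x,y(tool) units [ 0. -0.] down to .048: 0.63
(array([590., 367.]), np.int32(3058), array([ 0.5148, -0.3565,  0.0765]), 0.0335) move x,y(tool) units [-0.27  2.36] down to .048: 0.63
```

Confirmed empty. 18 mm to go.

Call:
apply_moves:
  increments:
    - [0.3,0,0,0.22,0]
    - [0.3,0,0,0.1,0]
    - [0.3,0,0,0.06,0]
    - [0.3,0,0,0.03,0]
    - [0.3,0,0,0.02,0]
    - [0.3,0,0,0,0]
    - [0.3,0,0,0,0]

```text
t: 46.95
eef_pos: [0.4203, -0.3455, 0.0557]
orientation: [0.706, 0.708, -0.0, 0.0]
contact_force: [-1.0, -0.6, -0.4]
gripper_width: 0.0574
grasp_force: 33.5
```

```bash
python3 - <<'E'
from h import *
c,p=look(((.05,.12),))
print(fz(2))
E
```

```text
46.95 [ 0.4203 -0.3455  0.0557] 0.0574 90.13
(array([320., 377.]), np.int32(12362), array([ 0.4203, -0.3458,  0.0774]), 0.0223) move x,y(tool) units [-0.01 -0.  ] down to .048: 0.19
(array([616., 393.]), np.int32(2122), array([ 0.5117, -0.3538,  0.0765]), 0.0291) move x,y(tool) units [-0.21  2.28] down to .048: 0.19
(array([556., 438.]), np.int32(101), array([ 0.4956, -0.3703,  0.0765]), 0.0228) move x,y(tool) units [-0.62  1.88] down to .048: 0.19
(array([ 0.26,  0.07, -0.39]), array([0.1 , 0.52, 0.39]))
```

Lower about 1 mm, release, lift, and swing away to the right for a final look.

Call:
apply_moves:
  increments:
    - [0.3,0,0,0.025,0]
    - [0.73,0,0,0,0]
    - [0.8,0,0,0,0]
    - [0.8,0,0,0,0]
    - [0.8,0,0,-0.4,0]
    - [0.8,0,0,-0.9,0]
    - [0.8,0,0,-0.9,0]
    - [0.8,0,0,-0.9,0]

```text
t: 47.9
eef_pos: [0.42, -0.3452, 0.1796]
orientation: [0.706, 0.708, 0.0, -0.0]
contact_force: [0.0, -0.4, 0.7]
gripper_width: 0.0684
grasp_force: 0.0
```

Call:
apply_moves:
  increments:
    - [0.8,0,0,-0.8,0]
    - [0.8,0,0,-0.8,0]
    - [0.8,-0.7,-0.6,0,0]
    - [0.8,-0.7,-0.6,0,0]
    - [0.8,-0.7,-0.6,0,0]
    - [0.8,-0.7,-0.6,0,0]
    - [0.8,0,0,0,0]
    - [0.8,0,0,0,0]

```text
t: 48.7
eef_pos: [0.3239, -0.4579, 0.2423]
orientation: [0.707, 0.707, 0.0, -0.0]
contact_force: [0.1, -0.1, -0.1]
gripper_width: 0.0682
grasp_force: 0.0
```

```bash
python3 - <<'E'
from h import *
c=snap('top','top9.png');p=cloud(c);print(sense()['t'],shelf(c,p))
for o in pots(c,.15,.2,p=p)+pots(c,p=p):print(o)
snap('side','s9.png')
E
```

```text
48.75 [((array([467.4, 243. ]), array([83.8, 16.4]), 89.8), np.int32(316)), ((array([562.7, 244.3]), array([ 79.2, 261.4]), 1.5), np.int32(1445))]
(array([169., 202.]), np.int32(360), array([0.5603, 0.3369, 0.1753]), 0.0265)
(array([198., 202.]), np.int32(367), array([0.5611, 0.2694, 0.1761]), 0.0282)
(array([227., 202.]), np.int32(389), array([0.5619, 0.204 , 0.1758]), 0.0285)
(array([427., 150.]), np.int32(159), array([ 0.7212, -0.2622,  0.0703]), 0.0188)
(array([471., 201.]), np.int32(244), array([ 0.5945, -0.3662,  0.0766]), 0.0234)
(array([470., 237.]), np.int32(261), array([ 0.5083, -0.3646,  0.0768]), 0.023)
(array([463., 274.]), np.int32(261), array([ 0.4197, -0.3461,  0.0762]), 0.0234)
```

View pics/top9.png

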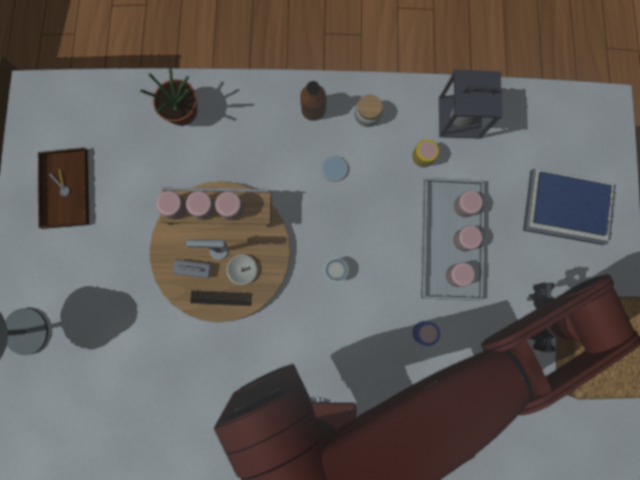

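View pics/s9.png

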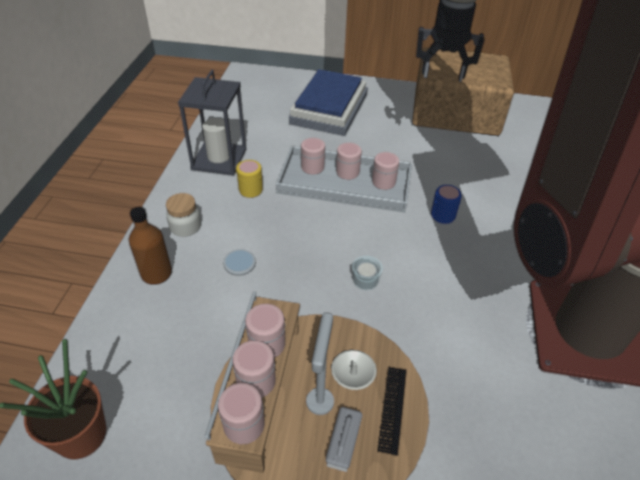

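Top view: three pots stand on the shelf at (169–228,203) and three in the tray at (463–471,201–274). The mirror (335,168) and tea-light (337,268) have not moved, and the side view agrees.

```bash
python3 -c "
from workcell import close_job
print(close_job())"
```

```text
the job is handed in; nothing more can be done
None
```

Job handed in: the three filled pots stand on the shelf, the three empty ones in the refill tray, the organiser faces front with its things in front, and the mirror and tea-light were left where they were.

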